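# Unlatch the filter cover and slide it open

## Robot

A 6-joint arm with a two-finger parallel gripper is mounted at the origin on the work surface. World frame = base frame: x ahead of the robot, y to its left, z up, the work surface at z = 0. Lengths are in m, angles in rad, forces in N, time in s.
With the tool pointing down it reaches from about 0.225 to 0.875 m from the base axis. Payload 3.4 kg.
Tool frame: the origin (TCP) lies between the finger pads; the fingertips stand 8 mm ahead of it and the grasp point (between the pads) lies 11 mm behind it; z points along the fingers, y is the line along which they close (so a half turn about z gives the same grasp; the last joint's range is limited). The gripper opens to 85 mm and grips with 20 to 120 N. Pads are 22 mm wide; open, the fingers measure 114 mm over their backs; the gripper's body (76 mm by 85 mm) begins 54 mm behind the grasp point. The pads swing forward as they close: fully open they stand 13 mm farther back than shut.
Start: joints at [1.114, 0.276, 1.505, -0, 1.361, -0.121], TCP at [0.189, 0.543, 0.239] pointing down, gripper open.
Joint ranges: [-2.89, 2.89], [-0.75, 2.08], [0.22, 2.7], [-1.18, 4.32], [0.11, 2.71], [-2.7, 2.7]. Speed limits (rad/s): [2.57, 2.57, 3.14, 3.14, 3.14, 3.14].

## Interface

Orientations are given as a unit quaternion [w, x, y, z].
In Python, from rig import manip gives the robot as it stands.
- The arm moves only by the tool move_arm, never from a script. Its argument "deltas" is a list that holds one entry, the list of rows, each a list of 5 numbers: the shift along the tool's x, y, z normalised to -1 to 1, where 1 is 80 cm, then the turn about the tool's z normalised to -1 to 1, where 1 is 120 degrees, then the closure, from -1 (fully open) to 1 (shut). In form: [[[tx, ty, tz, twist, grip], ...]]. A call has 1 to 12 rows; each row is the pose to reach, as a shift and turn from the pose commanded when the call began, along the tool's axes at that moment; what a row does not reach only later rows make up. A row lasts 1/10 s, in which the tool goes at most 50 mm and 8.59 degrees, less where a joint would pass 70% of its speed; a pose out of reach is approached as far as the arm can. A call with a number of a shift or a turn outside -1 to 1 is refused whole. A call with a gripper value outside its range is refused whole. The fingers move at their own pace and stop on an object; "squeeze" is the grip in N (left out, the last holds). Time passes only in rows, so rows that repeat a pose let the fingers close. It gives the time, the measured TCP pose, the force, the opening and the grip force at its end, in the units of the state.
- manip.get_state(): the state, without advancing time (a new reading comes with each control period).
- manip.get_image(name): name is "scene" or "top" or "wrist"; returns the picture (400x640x3 uint8, red, green, blue); there is no depth.
- manip.camera_params(name): a dict with "fx", "fy", "cx", "cy" (pixels), "R" (3x3) and "t" (3): a world point X has camera coordinates R X + t; the wrist camera has in their place "tool_from_camera" (4x4, takes a point from camera to tool coordinates, whose origin is the TCP and whose axes are the flange's). Camera axes: x right, y down, z forward; pixel columns grow to the right and rows downward; lengths in m; the calibration is good to about 2 mm. The wrist camera is an equidistant fisheye: a pixel r from the principal point sees the ray r / f radians off the axis. A picture is of the moment at which its call begins: read the wrist's pose just before it. camera_params takes no time and is no camera call.
- manip.sign_off(): hands the job in; it is judged then, once.
The state is a dict: "clock": time; "qpos": joint angles; "qd": joint speeds; "effort": joint torques, N m; "position": TCP position; "ee_rot": TCP orientation; "contact_force": force on the tool from outside, world axes, zero at the start; "moment": the same for the moment, N m; "width": finger opening in m; "gripper_force": force on a finger pad.
Only numpy, scipy, OpenCV 4.12 (cv2) and the standard library are available. Lean on these libraries where they do the work, as an engineer would, in place of code of your own. Each camera call takes 0.05 s, during which the arm holds its last target. There are 200 camera calls.

## Task

On the microscope's filter housing, press the snap tab in front of the sliding cover fully in so that it stays down, then push the cover along its rails, off the filter well, until it comes up against the end stop. Only touch, press and push with the fingers: do not lift the cover, and leave the bottle, the filter cube and the handset where they are. Finish with the hand clear of everything.

Things in the scene. Friction and masses are not known exactly. Their poses are not given: they have to be found in the camera images.
- housing: White box, aluminium deck 60 mm above the bench, fixed. Origin at bench level; box spans x -75..75, y -145..90 mm in its frame. The cover slides along its +y. Two rails (y -112..80, outer faces x +-52, tops 73.5 mm above bench) hook over the cover's sides; clear gap between their lips 74 mm (x +-37). Behind the cover (y < -107) the deck is bare but for two 8 mm high lugs at x +-34..44.
- well (a point): Centre of the square filter well's mouth in the deck, 56 by 56 mm, under the cover at the start: housing x 0, y -62 mm, 60 mm above the bench.
- end_stop (a point): Middle of the end stop's face: a cross bar at the rails' +y end, housing x 0, y 72 mm, this point 67 mm above the bench, bar top 73.5 mm. The cover's +y edge comes up against it.
- cover: Black plastic slide cover, about 90 g, loose under the rail lips. Plate 84 x 84 x 5 mm, raised middle to 9 mm, and across its -y end a push rib 56 mm wide, 8 mm thick (y -42..-34), top 24 mm above the underside. Origin: centre of underside, 63 mm above bench; axes as the housing's. At start y is about -62 mm in the housing frame, at the stop +30. Slides with under 2 N over the pressed tab.
- push_face (a point): Point on the cover's rear (-y) face, mid width, at cover y -42 mm, 10 mm above its underside (73 mm above the bench): push here towards housing +y. Plate and rib are flush there: an upright face 56 mm wide, 63 to 87 mm above the bench.
- tab (a joint): Travel of the grey snap tab in m: 0 = out (9 mm proud of the deck, blocking the cover), 0.009 = fully in (flush with the deck). Moves straight down, takes 5 to 6 N, has no spring back and stays where it is left. May start up to 1.5 mm in. The cover clears it once it is in by more than about 6 mm.
- tab_pad (a point): Where to press: point on the tab's flat top, housing x 0, y 8 mm; 69 mm above the bench when out, 60 when in. The top is 24 mm (x) by 40 mm (y -14 to 26). The cover's edge, 28 mm away towards -y and up to 9 mm thick, starts 4 to 8 mm from the tab.
- bottle: Small brown glass bottle with white cap, 30 mm diameter, 70 mm tall, standing loose on the bench beyond the housing. Origin at the centre of its base. Leave alone.
- cube: Black filter cube with a round glass window on top, 36 mm, 40 mm tall, loose on the bench on the robot's side of the housing. Origin at the centre of its underside. Leave alone.
- handset: White remote handset lying loose on the bench beyond the housing, 45 by 130 by 18 mm. Origin at the centre of its underside. Leave alone.

How it is judged:
On the way, in this order (a step that is already met when the one before it is completed fails the run):
1. the tab is pressed in while the cover is still on its seat (value of joint tab above 0.0075 m and y of cover in the frame of housing below -0.045 m), for 0.1 s.
2. the cover is pushed off the well to the end stop (y of cover in the frame of housing above 0.024 m), for 0.1 s.
At the end, for the whole second after the job is handed in: The cover rests flat on its rails within 6 mm of the end stop (its origin beyond y = 24 mm in the housing frame), the well is bare, the tab is still in (more than 6 mm), and nothing moves (y of cover in the frame of housing between 0.024 and 0.036 m and z of cover in the frame of housing between 0.059 and 0.067 m and angle between cover's own z axis and vertical below 0.06 rad and linear speed of cover below 0.01 m/s and value of joint tab above 0.006 m); the robot touches nothing.
It fails at once if the cover is lifted or tipped off its rails (z of cover in the frame of housing above 0.073 m or angle between cover's own z axis and vertical above 0.15 rad).
It fails at once if the bottle, the filter cube or the handset is moved more than 15 mm or tipped (distance of any of bottle, cube, handset from where it was at the start of the episode above 0.015 m or angle between any of bottle, cube, handset's own z axis and vertical above 0.3 rad).
It also fails if it takes over 35 s, if anything falls off the work surface, if the arm or the gripper's body presses on something with over 40 N, if the wrist force passes 120 N, or if a joint passes its speed limit or range.

## Working session

There is one attempt and no reset: what is moved stays moved. The work goes in short steps, Python scripts to look and compute and a tool call to move; the robot and the scene stay as the last step left them, time stands still between calls to the robot, and variables do not carry over. Pictures are saved under pics/ and viewed, at most 10 in all, crops included, and the job is handed in when it is done.

Besides the shell and the picture viewer there is one more tool, called after "Call:" by a JSON object that holds its "method" and its "body", one argument or row to a line. move_arm: Moves the arm, as the interface text tells. Scaled input: -1 to 1 covers 80 cm each way for a shift and 120 degrees each way for a turn. Its arguments: {"type":"object","properties":{"deltas":{"type":"array","items":{"type":"array","items":{"type":"array","items":{"type":"number","minimum":-1,"maximum":1}}}},"squeeze":{"type":"number"}},"required":["deltas"]}

```bash
mkdir -p pics
python3 - <<'E'
from rig import manip
import cv2,json
for n in ("scene","top"):
    cv2.imwrite(f"pics/{n}0.png",manip.get_image(n)[:,:,::-1])
    p=manip.camera_params(n);print(n,{k:(v.tolist() if hasattr(v,'tolist') else v) for k,v in p.items()})
s=manip.get_state();print(s['clock'],s['position'],s['ee_rot'],s['width'])
E
```

```text
scene {'fx': 388.3517550188132, 'fy': 388.3517550188132, 'cx': 319.8394450521797, 'cy': 203.1202364548013, 'R': [[-0.053414176239762017, 0.998495448405867, 0.01240021328020452], [0.6509838129773514, 0.04423522020543752, -0.757801636666777], [-0.7572100111713377, -0.032405012052819364, -0.6523671620918392]], 't': [-0.035163613160461016, -0.30449441821139794, 1.1317781528618673]}
top {'fx': 437.6281604485622, 'fy': 437.6281604485622, 'cx': 323.0080486450801, 'cy': 193.22591417147726, 'R': [[0.0010025344734293112, -0.9999858101845487, -0.00523205066698917], [-0.9987502924853954, -0.0007398305573663243, -0.04997305184880748], [0.049968471909463096, 0.005275611841174717, -0.998736862108701]], 't': [0.07789306084483187, 0.586282536963548, 0.8791347851354745]}
0.1 [0.1892653  0.54245735 0.23852287] [-2.53677110e-04  1.67113974e-01  9.85937221e-01 -8.07596235e-04] 0.08544795077178248
```

View pics/top0.png

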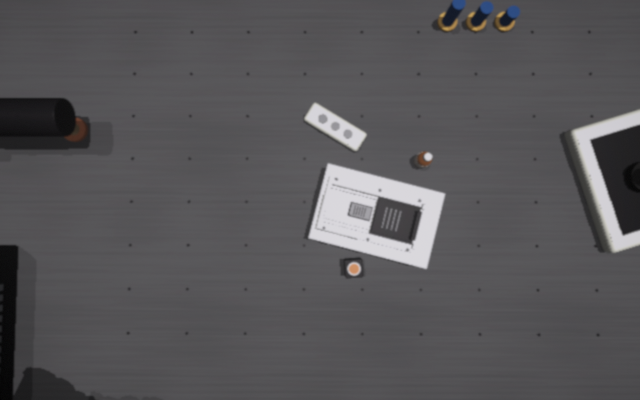

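View pics/scene0.png

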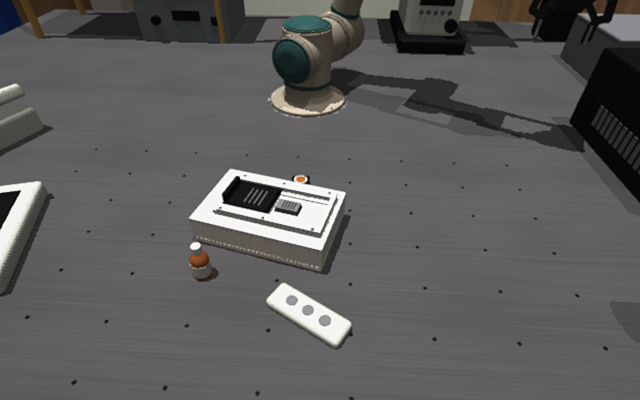

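The top view shows the housing at px (308–445, 164–269). The cover is at about (395,220) with its rib on the right, and the tab at (360,211), so the cover slides left in the image. The handset is at (335,126), the bottle at (424,159) and the cube at (353,268). Next I'll fit the housing pose to its outline in both views.

```bash
cat > fit.py <<'E'
import numpy as np,cv2
from rig import manip
from scipy.optimize import minimize
P={n:manip.camera_params(n) for n in("scene","top")}
def proj(n,X):
    p=P[n];c=np.atleast_2d(X)@np.array(p['R']).T+np.array(p['t'])
    return np.c_[p['fx']*c[:,0]/c[:,2]+p['cx'],p['fy']*c[:,1]/c[:,2]+p['cy']]
def world(q,L):
    c,s=np.cos(q[2]),np.sin(q[2]);L=np.atleast_2d(L)
    return np.c_[q[0]+c*L[:,0]-s*L[:,1],q[1]+s*L[:,0]+c*L[:,1],L[:,2]]
def back(n,uv,z):
    p=P[n];R=np.array(p['R']);o=-R.T@np.array(p['t'])
    d=R.T@np.array([(uv[0]-p['cx'])/p['fx'],(uv[1]-p['cy'])/p['fy'],1]);return o+d*(z-o[2])/d[2]
E
python3 - <<'E'
from fit import *
M={}
for n,seed in(("top",(420,250)),("scene",(220,225))):
    im=cv2.imread(f"pics/{n}0.png");g=cv2.cvtColor(im,cv2.COLOR_BGR2GRAY)
    _,lab=cv2.connectedComponents((g>115).astype(np.uint8));m=(lab==lab[seed[1],seed[0]]).astype(np.uint8)
    pts=cv2.findNonZero(m);h=cv2.convexHull(pts)
    M[n]=cv2.fillConvexPoly(np.zeros(g.shape,np.uint8),h,255);print(n,cv2.boundingRect(pts),m.sum())
box=np.array([[x,y,z] for x in(-.075,.075) for y in(-.145,.09) for z in(0,.06)])
def cost(q,ns=("top","scene"),full=False):
    e=0
    for n in ns:
        h=cv2.convexHull((proj(n,world(q,box))*256).round().astype(np.int32))
        r=cv2.fillConvexPoly(np.zeros((400,640),np.uint8),h,255,cv2.LINE_AA,8)
        e+=np.abs(r.astype(float)-M[n]).sum()/255
    return e
a=back("top",(377.5,216),.06);q0=[a[0],a[1]+.0275,-.239]
for ns in(("top",),("scene",),("top","scene")):
    b=minimize(cost,q0,args=(ns,),method="Nelder-Mead",options=dict(initial_simplex=np.array(q0)+np.vstack([np.zeros(3),np.diag([.01,.01,.05])]),xatol=1e-5))
    print(ns,b.x.round(4),b.fun)
q=b.x
for n in("top","scene"):
    im=cv2.imread(f"pics/{n}0.png");S=4
    def dr(L,c):
        p=(proj(n,world(q,np.array(L)))+.5)*S-.5;cv2.polylines(big,[p.round().astype(int)],True,c,1)
    big=cv2.resize(im,None,fx=S,fy=S,interpolation=cv2.INTER_CUBIC)
    dr([[x,y,.06] for x,y in((-.075,-.145),(.075,-.145),(.075,.09),(-.075,.09))],(0,0,255))
    dr([[x,y,.069] for x,y in((-.012,-.014),(.012,-.014),(.012,.026),(-.012,.026))],(0,255,0))
    dr([[x,y,.087] for x,y in((-.028,-.104),(.028,-.104),(.028,-.096),(-.028,-.096))],(255,255,0))
    u,v=((295,150) if n=="top" else (180,155));cv2.imwrite(f"pics/{n}_fit.png",big[v*S:(v+125)*S,u*S:(u+170)*S])
E
```

```text
top (308, 163, 138, 107) 8059
scene (188, 168, 158, 83) 5728
('top',) [ 0.5484  0.001  -0.2539] 228.31372549019608
('scene',) [ 0.4967  0.0012 -0.2486] 1843.5607843137254
('top', 'scene') [ 0.5467  0.0011 -0.2558] 4087.098039215686
```

View pics/top_fit.png

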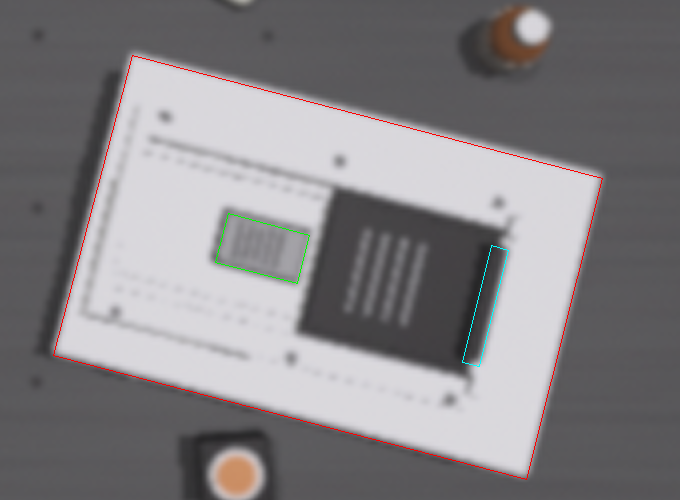

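View pics/scene_fit.png

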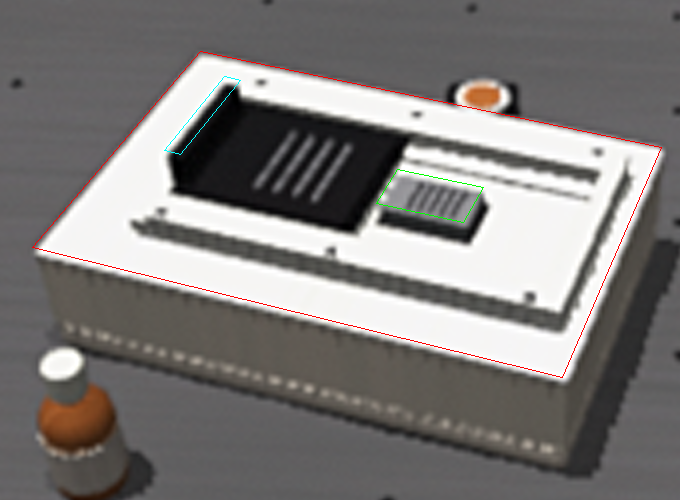

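The overlay matches the deck, tab and rib to within about 1 px. Next I'll work out the shifts for the tab press and the push.

```bash
cat > go.py <<'E'
from fit import *
from scipy.spatial.transform import Rotation as Ro
Q=[.5478,.001,-.2545]
def go(*Ls):
    s=manip.get_state();w,x,y,z=s['ee_rot'];R=Ro.from_quat([x,y,z,w]).as_matrix()
    a=np.arctan2(R[1,1],R[0,1])-(np.pi/2+Q[2])
    print("t",s['clock'],"housing tcp",(np.linalg.inv(Ro.from_euler('z',Q[2]).as_matrix())@(s['position']-[Q[0],Q[1],0])).round(4),"F",s['contact_force'].round(1),"w",round(s['width'],4),"twist",round(np.degrees(a)/120,4))
    for L in Ls: print(L,(R.T@(world(Q,L)[0]-s['position'])/.8).round(4))
E
python3 -c "
from go import *
go([0,.008,.13],[0,.008,.085],[0,-.135,.13])"
```

```text
t 0.1 housing tcp [-0.4833  0.4338  0.2385] F [ 1.1 -0.3  0.3] w 0.0854 twist -0.0388
[0, 0.008, 0.13] [-0.6454 -0.4811  0.1363]
[0, 0.008, 0.085] [-0.6454 -0.481   0.1926]
[0, -0.135, 0.13] [-0.6599 -0.6593  0.1366]
```

Call:
{"method": "move_arm", "body": {
  "deltas": [
    [[-0.645,-0.481,0.0,-0.039,1],[-0.645,-0.481,0.0,-0.039,1],[-0.645,-0.481,0.0,-0.039,1],[-0.645,-0.481,0.0,-0.039,1],[-0.645,-0.481,0.0,-0.039,1],[-0.645,-0.481,0.0,-0.039,1],[-0.645,-0.481,0.0,-0.039,1],[-0.645,-0.481,0.0,-0.039,1],[-0.645,-0.481,0.0,-0.039,1],[-0.645,-0.481,0.0,-0.039,1],[-0.645,-0.481,0.0,-0.039,1],[-0.645,-0.481,0.0,-0.039,1]]
  ],
  "squeeze": 40
}}

```text
clock: 1.3
position: [0.526, 0.0438, 0.239]
ee_rot: [-0.0, 0.127, 0.992, 0.0]
contact_force: [0.6, 0.7, 0.9]
width: 0.0005
gripper_force: 0.0
```

```bash
python3 -c "
from go import *
go([0,.008,.13],[0,.008,.085])"
```

```text
t 1.3 housing tcp [-0.0319  0.036   0.239 ] F [0.6 0.7 0.9] w 0.0005 twist -0.0
[0, 0.008, 0.13] [-0.04   -0.035   0.1362]
[0, 0.008, 0.085] [-0.04   -0.035   0.1925]
```

Call:
{"method": "move_arm", "body": {
  "deltas": [
    [[-0.04,-0.035,0.0,0,1],[-0.04,-0.035,0.06,0,1],[-0.04,-0.035,0.12,0,1],[-0.04,-0.035,0.16,0,1],[-0.04,-0.035,0.18,0,1],[-0.04,-0.035,0.18,0,1],[-0.04,-0.035,0.18,0,1],[-0.04,-0.035,0.18,0,1]]
  ]
}}

```text
clock: 2.1
position: [0.5505, 0.0106, 0.0966]
ee_rot: [0.001, 0.127, 0.992, 0.0]
contact_force: [-0.9, -0.0, 0.4]
width: 0.0001
gripper_force: 0.0
```

```bash
python3 -c "
from go import *
go([0,.008,.077],[0,.008,.068])
a=manip.get_image('scene')[150:275,190:360,::-1];b=manip.get_image('top')[150:275,295:465,::-1]
cv2.imwrite('pics/pre.png',cv2.resize(np.hstack([a,b]),None,fx=2.3,fy=2.3,interpolation=cv2.INTER_CUBIC))"
```

```text
t 2.1 housing tcp [0.0002 0.0099 0.0966] F [-0.9 -0.   0.4] w 0.0001 twist 0.0002
[0, 0.008, 0.077] [ 0.0003 -0.0024  0.0245]
[0, 0.008, 0.068] [ 0.0003 -0.0024  0.0358]
```

View pics/pre.png

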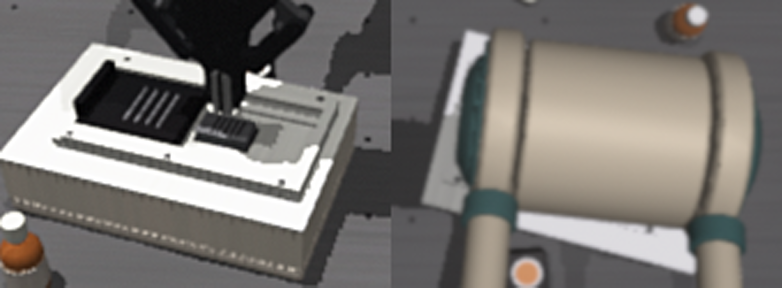

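The scene view shows the closed fingertips at px (225,108), directly over the tab and clear of the cover edge. I'll press straight down slowly.

Call:
{"method": "move_arm", "body": {
  "deltas": [
    [[0,-0.001,0.012,0,1],[0,-0.001,0.02,0,1],[0,-0.001,0.024,0,1],[0,-0.001,0.026,0,1],[0,-0.001,0.028,0,1],[0,-0.001,0.03,0,1],[0,-0.001,0.032,0,1],[0,-0.001,0.034,0,1],[0,-0.001,0.034,0,1],[0,-0.001,0.034,0,1]]
  ]
}}

```text
clock: 3.2
position: [0.5487, 0.0099, 0.0681]
ee_rot: [-0.0, 0.127, 0.992, 0.0]
contact_force: [-2.8, 0.1, 6.3]
width: -0.0003
gripper_force: 2.8
```

```bash
python3 -c "
from go import *
go([0,.008,.068])"
```

```text
t 3.2 housing tcp [-0.0014  0.0088  0.0681] F [-2.8  0.1  6.3] w -0.0003 twist 0.0002
[0, 0.008, 0.068] [-0.0017 -0.001   0.0001]
```

Call:
{"method": "move_arm", "body": {
  "deltas": [
    [[0,0,0.0005,0,1],[0,0,0.001,0,1],[0,0,0.001,0,1],[0,0,0.001,0,1]]
  ]
}}

```text
clock: 3.6
position: [0.5487, 0.0099, 0.068]
ee_rot: [-0.0, 0.127, 0.992, -0.0]
contact_force: [-5.0, -0.1, 10.4]
width: -0.0002
gripper_force: 5.3
```

The force is rising with no further travel, so the tab has bottomed. I'll lift clear and move behind the cover.

Call:
{"method": "move_arm", "body": {
  "deltas": [
    [[0,0,-0.03,0,1],[0,0,-0.08,0,1],[-0.001,-0.06,-0.08,0,1],[-0.001,-0.12,-0.08,0,1],[-0.001,-0.18,-0.08,0,1],[-0.001,-0.18,-0.08,0,1],[-0.001,-0.18,-0.06,0,1],[-0.001,-0.18,-0.04,0,1],[-0.001,-0.18,-0.04,0,1],[-0.001,-0.18,-0.04,0,1]]
  ]
}}

```text
clock: 4.6
position: [0.5141, -0.1293, 0.099]
ee_rot: [-0.0, 0.127, 0.992, 0.0]
contact_force: [0.3, -0.1, -0.1]
width: -0.0002
gripper_force: 0.0
```

```bash
python3 -c "
from go import *
go([0,-.135,.076],[0,-.115,.076],[0,-.03,.076])
a=manip.get_image('scene')[130:255,170:340,::-1]
cv2.imwrite('pics/pre2.png',cv2.resize(a,None,fx=4,fy=4,interpolation=cv2.INTER_CUBIC))"
```

```text
t 4.6 housing tcp [ 0.0002 -0.1346  0.099 ] F [ 0.3 -0.1 -0.1] w -0.0002 twist 0.0003
[0, -0.135, 0.076] [ 0.0002 -0.0005  0.0287]
[0, -0.115, 0.076] [0.0002 0.0245 0.0287]
[0, -0.03, 0.076] [1.000e-04 1.307e-01 2.880e-02]
```

View pics/pre2.png

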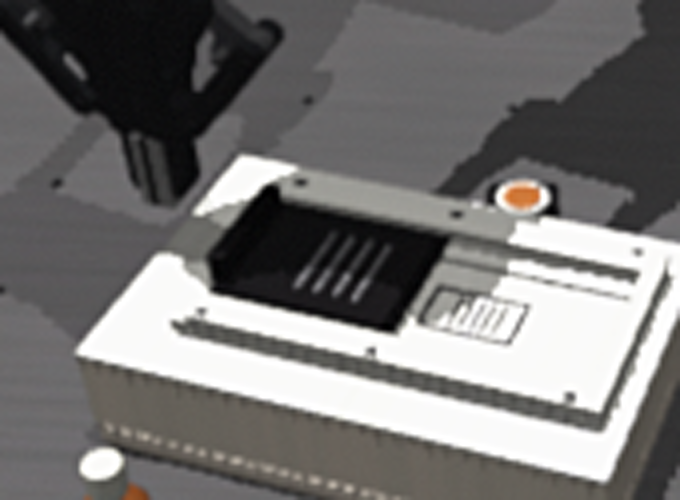

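The picture shows the tab flush at px (475,315) and the fingers behind the rib at px (160,190). I'll lower and push.

Call:
{"method": "move_arm", "body": {
  "deltas": [
    [[0,0,0.015,0,1],[0,0,0.03,0,1],[0,0,0.03,0,1],[0,0.01,0.03,0,1],[0,0.02,0.03,0,1],[0,0.03,0.03,0,1],[0,0.04,0.03,0,1],[0,0.05,0.03,0,1],[0,0.06,0.03,0,1],[0,0.07,0.03,0,1],[0,0.08,0.03,0,1],[0,0.08,0.03,0,1]]
  ]
}}

```text
clock: 5.85
position: [0.53, -0.0666, 0.0753]
ee_rot: [0.0, 0.126, 0.992, 0.0]
contact_force: [-0.2, 0.0, -0.5]
width: -0.0001
gripper_force: 0.0
```

```bash
python3 -c "
from go import *
go([0,-.03,.075])
a=manip.get_image('scene')[130:255,170:340,::-1]
cv2.imwrite('pics/mid.png',cv2.resize(a,None,fx=4,fy=4,interpolation=cv2.INTER_CUBIC))"
```

```text
t 5.85 housing tcp [-0.0002 -0.0699  0.0753] F [-0.2  0.  -0.5] w -0.0001 twist 0.0006
[0, -0.03, 0.075] [-0.0003  0.0499  0.0003]
```

View pics/mid.png

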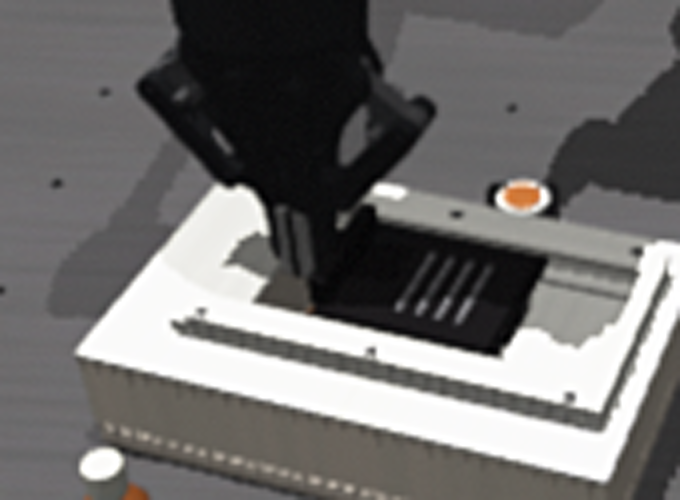

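The cover is sliding square, with its front edge at about px (520,300), past the pressed tab. I'll continue, slowing near the stop.

Call:
{"method": "move_arm", "body": {
  "deltas": [
    [[0,0.01,0,0,1],[0,0.02,0,0,1],[0,0.03,0,0,1],[0,0.036,0,0,1],[0,0.04,0,0,1],[0,0.043,0,0,1],[0,0.046,0,0,1],[0,0.048,0,0,1],[0,0.05,0,0,1],[0,0.05,0,0,1]]
  ]
}}

```text
clock: 6.9
position: [0.5399, -0.029, 0.0753]
ee_rot: [0.0, 0.127, 0.992, 0.0]
contact_force: [0.4, 0.3, -0.3]
width: 0.0
gripper_force: 0.0
```

Call:
{"method": "move_arm", "body": {
  "deltas": [
    [[0,0.002,0,0,1],[0,0.004,0,0,1],[0,0.005,0,0,1],[0,0.005,0,0,1]]
  ]
}}

```text
clock: 7.3
position: [0.5409, -0.0251, 0.0753]
ee_rot: [0.0, 0.127, 0.992, 0.0]
contact_force: [-0.3, 0.1, 0.4]
width: 0.0004
gripper_force: 0.0
```

Not at the stop yet, since there is no contact force. I'll keep going in small steps.

Call:
{"method": "move_arm", "body": {
  "deltas": [
    [[0,0.002,0,0,1],[0,0.004,0,0,1],[0,0.004,0,0,1],[0,0.004,0,0,1]]
  ]
}}

```text
clock: 7.7
position: [0.5418, -0.022, 0.0753]
ee_rot: [0.0, 0.127, 0.992, 0.0]
contact_force: [0.6, -0.7, -0.5]
width: -0.0001
gripper_force: 0.2
```

```bash
python3 -c "
from go import *
go([0,-.025,.075])
a=manip.get_image('scene')[130:255,170:340,::-1]
cv2.imwrite('pics/end.png',cv2.resize(a,None,fx=4,fy=4,interpolation=cv2.INTER_CUBIC))"
```

```text
t 7.7 housing tcp [ 0.     -0.0238  0.0753] F [ 0.6 -0.7 -0.5] w -0.0001 twist 0.0002
[0, -0.025, 0.075] [ 0.     -0.0015  0.0004]
```

View pics/end.png

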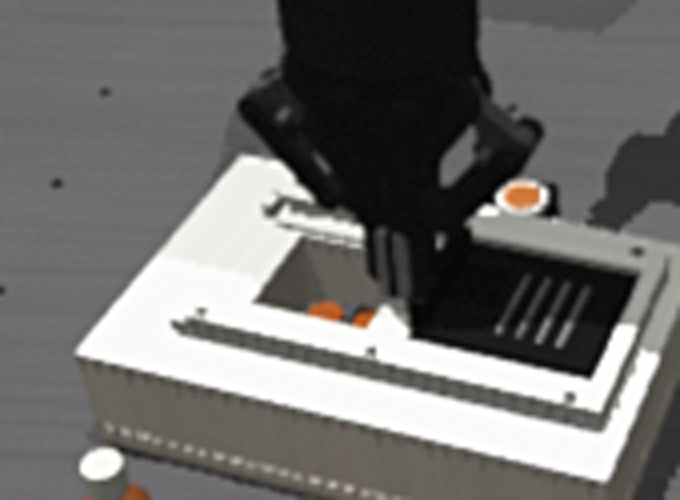

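The cover's front edge, at about px (605,370), is within a few mm of the stop bar. I'll press on until the force rises.

Call:
{"method": "move_arm", "body": {
  "deltas": [
    [[0,0.002,0,0,1],[0,0.004,0,0,1],[0,0.004,0,0,1],[0,0.004,0,0,1]]
  ]
}}

```text
clock: 8.15
position: [0.542, -0.0218, 0.0755]
ee_rot: [-0.0, 0.126, 0.992, -0.003]
contact_force: [-1.1, -9.4, 1.7]
width: -0.0001
gripper_force: 4.8
```

The position has stalled and the reaction is 9.4 N, so the cover is at the stop. I'll back off and lift clear.

Call:
{"method": "move_arm", "body": {
  "deltas": [
    [[0,-0.006,0,0,1],[0,-0.02,0,0,1],[0,-0.03,0,0,1],[0,-0.03,-0.03,0,1],[0,-0.03,-0.08,0,1],[0,-0.03,-0.14,0,1],[0,-0.09,-0.2,0,1],[0,-0.15,-0.2,0,1],[0,-0.2,-0.2,0,1],[0,-0.25,-0.2,0,1],[0,-0.25,-0.2,0,1],[0,-0.25,-0.2,0,1]]
  ]
}}

```text
clock: 9.35
position: [0.4916, -0.2134, 0.235]
ee_rot: [-0.0, 0.128, 0.992, 0.001]
contact_force: [-0.1, 0.0, 0.1]
width: 0.0001
gripper_force: 0.0
```

```bash
python3 -c "
from go import *
go()
im=manip.get_image('scene')[:,:,::-1]
S=4;big=cv2.resize(im,None,fx=S,fy=S,interpolation=cv2.INTER_CUBIC)
p=(proj('scene',world(Q,np.array([[-.028,-.012,.087],[.028,-.012,.087],[.028,-.004,.087],[-.028,-.004,.087]])))+.5)*S-.5
cv2.polylines(big,[p.round().astype(int)],True,(255,255,0),1)
cv2.imwrite('pics/fin.png',big[520:1020,680:1360])"
```

```text
t 9.35 housing tcp [-0.0004 -0.2216  0.235 ] F [-0.1  0.   0.1] w 0.0001 twist -0.0012
```

View pics/fin.png

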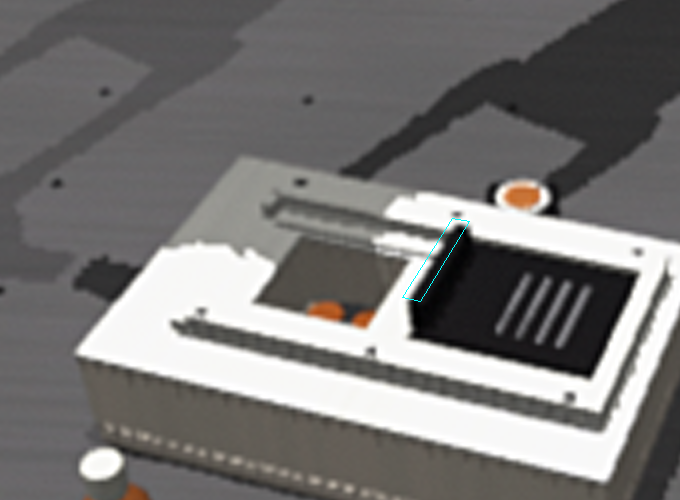

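The well at px (330,280) is bare, and the rib sits on the predicted y = 30 mm outline at px (437,260). The cover is flat and the hand is clear.

```bash
python3 -c "
from rig import manip
print(manip.sign_off())"
```

```text
the job is handed in; nothing more can be done
None
```

The job is handed in: the tab is pressed in flush, the cover is pushed against the end stop with the well bare, and the hand is clear; sign-off returned no verdict.

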